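# Roll a charged capacitor into the test cradle

### The job

The big capacitor lying on the track may still be charged, so do not touch it with the gripper: pick up the wooden paddle and, with its head, gently roll the capacitor along the track, over the humps of the cradle, until it has dropped in behind them and rests against the sprung brass contact by itself, without ramming that contact back to its stop. Then lay the paddle flat on the bench again and leave the other things on the bench alone.

Things in the scene. Friction and masses are not known exactly. Their poses are not given: they have to be found in the camera images.
- track: Low green two-rail track fixed to the bench, 300 mm long (its x), 86 mm wide (y), z up; origin at the centre of its underside. Two aluminium rails, tops 12 mm above the bench, carry the capacitor; side walls, 66 mm apart inside, are 26 mm high. The capacitor starts still, its axis 75 to 20 mm on the -x side of the origin, and is to be rolled towards +x.
- track_end (a point): Point on top of the track's base, 150 mm along +x from its origin: the end where a grey cradle is clamped across at a distance not reported, to be felt or seen: two round humps, one on each rail, 4 mm above the rails, 30 to 75 mm along +x from the track's origin. Past the crest the capacitor drops by itself into a nest, axis 15 mm past the humps. Cheeks 30 mm high, end block 58 mm.
- cap_center (a point): Centre of the capacitor, a black cylinder 50 mm in diameter, 62 mm long, axis (own y) across the track, 0.24 to 0.4 kg. Centre height 37 mm on the rails and in the nest, 41 mm on the humps. It turns as it rolls. Rolling takes almost no force, the humps 2 to 5 N, falling away at the crest. Never touch it with gripper or arm, push over 15 N or let it pass 0.4 m/s.
- contact (a joint): Sprung brass contact plate of the cradle, facing the capacitor: how far it is pushed back towards track +x, in m. 0 = free, and the capacitor reaches it only after the crest; 0.006 with the capacitor resting in the nest; 0.018 = hard stop, must not go beyond 0.015. Soft spring, 110 N/m.
- paddle_grip (a point): Centre, half-way up, of the wooden handle of the paddle, lying flat: 15 mm above the bench. Handle 90 mm long (x), 22 wide (y), 30 high; a 12 mm wide shaft runs on along +x to an upright white head plate 6 mm thick, 44 wide, 30 high. z up. 0.12 kg, balances about 15 mm from this point towards the head.
- paddle_face (a point): Centre of the front face of the paddle's head plate, 125 mm from the handle's centre along the paddle's +x and at the same height; the face is slick plastic and looks to +x. Push the capacitor with this face; it is 44 mm wide, so it fits between the track's walls.
- jar_mid (a point): Centre of a small amber jar with a black cap, 44 mm in diameter, 60 mm high, standing near the far side. Leave alone.
- driver: Screwdriver 180 mm long lying on the bench along its x, to the robot's right. Leave alone.
- coil_mid (a point): Centre of a copper disc (potted coil), 48 mm in diameter, 22 mm high, lying to the robot's right. Leave alone.
Not all that is in view belongs to the job. What is shaped like the part that bears contact but red is not meant.

How it is judged:
On the way, in this order (a step that is already met when the one before it is completed fails the run):
1. the paddle is picked up (height (world z) of paddle_grip above 0.025 m), for 0.1 s.
2. the paddle pushes the capacitor along (contact force between paddle and cap above 0.1 N and distance of cap_center from where it was at the start of the episode above 0.004 m).
3. the capacitor is over the humps, pressing the contact (value of joint contact between 0.0035 and 0.0095 m and z of cap_center in the frame of track between 0.033 and 0.0395 m), for 0.2 s.
At the end, for the whole second after the job is handed in: The capacitor rests in the cradle behind the humps with its axis 33 to 39.5 mm above the track's underside, holding the contact 3.5 to 9.5 mm back; the paddle lies flat on the bench (handle centre below 20 mm, tilt under 0.1 rad); both are still (below 10 mm/s) (all of step 3 and linear speed of each of cap, paddle below 0.01 m/s and height (world z) of paddle_grip below 0.02 m and angle between paddle_grip's own z axis and vertical below 0.1 rad); the robot touches nothing.
It fails at once if the gripper or arm touches the capacitor (contact force between any of the fingers, the arm and cap above 0.2 N).
It fails at once if the capacitor is pushed with more than 15 N (contact force between paddle and cap above 15 N).
It fails at once if the capacitor goes faster than 0.4 m/s (linear speed of cap above 0.4 m/s).
It fails at once if the contact is rammed back beyond 15 mm (value of joint contact above 0.015 m).
It fails at once if a bystander is moved by more than 20 mm (distance of any of jar_mid, driver, coil_mid from where it was at the start of the episode above 0.02 m).
It also fails if it takes over 61 s, if anything falls off the work surface, if the arm or the gripper's body presses on something with over 40 N, if the wrist force passes 120 N, or if a joint passes its speed limit or range.

### The arm

A 6-joint arm with a two-finger parallel gripper is mounted at the origin on the work surface. World frame = base frame: x ahead of the robot, y to its left, z up, the work surface at z = 0. Lengths are in m, angles in rad, forces in N, time in s.
With the tool pointing down it reaches from about 0.325 to 0.85 m from the base axis. Payload 4.4 kg.
Tool frame: the origin (TCP) lies at the centre of the arm's flange, where the gripper is bolted on; the fingertips stand 199 mm ahead of it and the grasp point (between the pads) lies 180 mm ahead of it; z points along the fingers, y is the line along which they close (so a half turn about z gives the same grasp; the last joint's range is limited). The gripper opens to 94 mm and grips with 3 to 60 N. Pads are 16 mm wide; open, the fingers measure 119 mm over their backs; the gripper's body (75 mm by 177 mm) begins 78 mm behind the grasp point.
Start: joints at [-1.397, 0.207, 1.542, -0, 1.393, -0.15], TCP at [0.183, -0.545, 0.405] pointing down, gripper open.
Joint ranges: [-2.73, 2.73], [-0.86, 2.22], [0.23, 2.46], [-1.11, 4.25], [0.08, 2.63], [-2.82, 2.82]. Speed limits (rad/s): [2.79, 2.79, 3.14, 3.14, 3.14, 3.14].

### API

Orientations are given as a unit quaternion [w, x, y, z].
In Python, from plant import observe, imaging, ticket gives the robot as it stands.
- The arm moves only by the shell command python3 -m crank 'ROWS' [FORCE]. ROWS is JSON, a list of rows, each a list of 7 numbers: the turn, a rotation vector about the tool's x, y, z in degrees, then the shift along the tool's x, y, z in mm, then the closure, from 0 (fully open) to 1 (shut). In form: [[rx, ry, rz, x, y, z, claw], ...]. A call has 1 to 20 rows; each row is the pose to reach, as a shift and turn from the pose commanded when the call began, along the tool's axes at that moment; what a row does not reach only later rows make up. A row lasts 1/10 s, in which the tool goes at most 50 mm and 8.59 degrees, less where a joint would pass 70% of its speed; a pose out of reach is approached as far as the arm can. A call with a gripper value outside its range is refused whole. The fingers move at their own pace and stop on an object; FORCE is the grip in N (left out, the last holds). Time passes only in rows, so rows that repeat a pose let the fingers close. It gives the time, the measured TCP pose, the force, the opening and the grip force at its end, in the units of the state.
- observe(): the state, without advancing time (a new reading comes with each control period).
- imaging.camera(name): name is "scene" or "top" or "wrist"; returns (picture, depth): 400x640x3 uint8, red, green, blue; 400x640 float32, m along the optical axis (not along the pixel's ray), 0 where there is no reading.
- imaging.get_calibration(name): a dict with "fx", "fy", "cx", "cy" (pixels), "extrinsics" (4x4, takes a point from camera to world coordinates). Camera axes: x right, y down, z forward; pixel columns grow to the right and rows downward; lengths in m; the calibration is good to about 2 mm. The wrist camera is an equidistant fisheye: a pixel r from the principal point sees the ray r / f radians off the axis. A picture is of the moment at which its call begins: read the wrist's pose just before it. get_calibration takes no time and is no camera call; for the wrist camera it gives the pose at the moment of the call.
- ticket.hand_in(): hands the job in; it is judged then, once.
The state is a dict: "time_s": time; "qpos": joint angles; "qd": joint speeds; "tau": joint torques, N m; "eef_pos": TCP position; "orientation": TCP orientation; "ft_force": force on the tool from outside, world axes, zero at the start; "moment": the same for the moment, N m; "finger_gap": finger opening in m; "grasp_force": force on a finger pad.
Only numpy, scipy, OpenCV 4.12 (cv2) and the standard library are available. Lean on these libraries where they do the work, as an engineer would, in place of code of your own. Each camera call takes 0.05 s, during which the arm holds its last target. There are 200 camera calls.

## Working session

There is one attempt and no reset: what is moved stays moved. The work goes in short steps, Python scripts to look and compute and a shell command to move; the robot and the scene stay as the last step left them, time stands still between calls to the robot, and variables do not carry over. Pictures are saved under pics/ and viewed, at most 10 in all, crops included, and the job is handed in when it is done.

```bash
mkdir -p pics; ls
cat > h.py <<'E'
import numpy as np, cv2
from plant import observe, imaging, ticket
def cloud(name):
    c=imaging.get_calibration(name); im,d=imaging.camera(name)
    v,u=np.mgrid[0:400,0:640]
    P=np.stack([(u-c['cx'])/c['fx']*d,(v-c['cy'])/c['fy']*d,d],-1)
    E=np.array(c['extrinsics']); W=P@E[:3,:3].T+E[:3,3]
    W[d==0]=np.nan
    return im,d,W
def save(n,im): cv2.imwrite('pics/'+n+'.png',im[...,::-1])
E
python3 - <<'E'
from h import *
for n in('top','scene'):
    im,d,W=cloud(n); np.savez(n+'.npz',im=im,d=d,W=W); save(n,im)
    c=imaging.get_calibration(n);print(n,c['fx'],c['cx'],np.round(c['extrinsics'],3).tolist())
a=cv2.imread('pics/top.png')
s=observe();print(s)
E
```

```text
pics
top 501.250291318219 324.440367952331 [[0.011, -0.977, 0.212, 0.295], [-1.0, -0.01, 0.002, -0.051], [0.0, -0.212, -0.977, 1.227], [0.0, 0.0, 0.0, 1.0]]
scene 361.05387813862967 321.2810571138566 [[-0.348, 0.556, -0.755, 1.371], [0.937, 0.198, -0.287, 0.265], [-0.01, -0.807, -0.59, 0.709], [0.0, 0.0, 0.0, 1.0]]
{'time_s': 0.1, 'qpos': array([-1.39747740e+00,  2.07335588e-01,  1.54279262e+00,  4.57464847e-06,
        1.39348872e+00, -1.50476741e-01]), 'qd': array([-5.27518549e-04, -1.77679259e-05, -3.42562538e-03, -1.19515300e-03,
       -1.19220048e-03,  8.34735283e-04]), 'tau': array([-1.05381253e-04, -3.71863139e+01, -2.82294452e+01,  6.99480786e-02,
        3.11083545e-02, -5.73907096e-05]), 'eef_pos': array([ 0.18289282, -0.5447996 ,  0.40361481]), 'orientation': array([-1.01209885e-03,  9.86922706e-01,  1.61191029e-01, -9.30857643e-06]), 'ft_force': array([ 0.01121945,  0.15879181, -0.25530476]), 'moment': array([-0.01511181, -0.04535326,  0.03205887]), 'grasp_force': 0.0, 'finger_gap': 0.09369161975665541}
```

View pics/top.png

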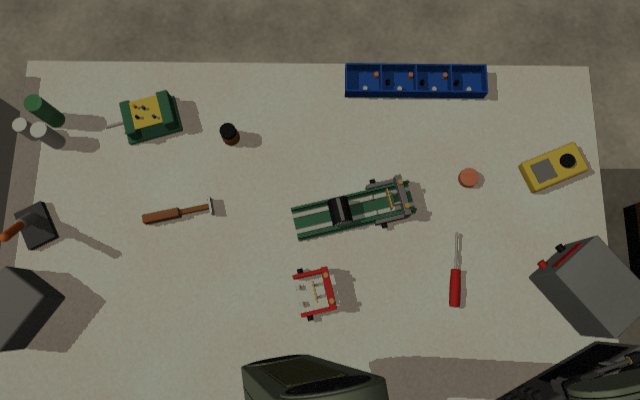

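View pics/scene.png

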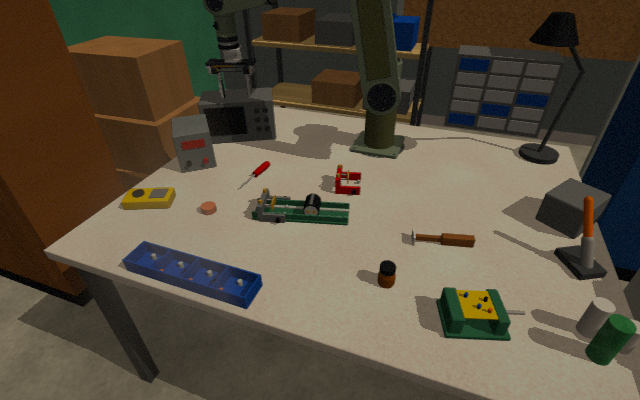

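The top view shows the green track with the grey cradle (about 390,200), the capacitor at (340,208) and the wooden paddle at (178,214) with its white head at (211,206). There is also a red look-alike cradle at (315,290), which I'll ignore. The jar is at (229,134), the coil at (468,178) and the screwdriver at (456,270).

Run:
```python
from h import *
z=np.load('top.npz');im,W=z['im'],z['W'];hsv=cv2.cvtColor(im,cv2.COLOR_RGB2HSV)
def roi(u0,v0,u1,v1):
    m=np.zeros(im.shape[:2],bool);m[v0:v1,u0:u1]=1;return m
def rect(n,m):
    p=W[m];p=p[~np.isnan(p[:,0])]
    r=cv2.minAreaRect((p[:,:2]*1000).astype(np.float32));print(n,len(p),np.round(r[0],1),np.round(r[1],1),round(r[2],1),'z',np.round(np.percentile(p[:,2]*1000,[5,50,95]),1))
    return p
H,S,V=hsv[...,0],hsv[...,1],hsv[...,2];Z=W[...,2]
tr=roi(280,165,430,250)
rect('track all',tr&(Z>.006)&(Z<.11))
rect('walls',tr&(Z>.018)&(Z<.032)&(H>40)&(H<90))
rect('green',tr&(H>45)&(H<85)&(S>90)&(Z>-.01))
rect('cap',tr&roi(322,190,358,230)&(Z>.045)&(Z<.08))
rect('cradle',tr&roi(365,165,430,250)&(Z>.027))
pd=roi(135,190,220,230)
rect('paddle',pd&(Z>.008))
rect('handle',pd&roi(135,190,180,230)&(Z>.02))
rect('wood',pd&(S>100)&(H<20)&(Z>.008))
rect('head',pd&roi(203,190,220,230)&(Z>.01))
print('table',np.nanmedian(W[330:350,100:200,2]))
a=cv2.resize(im[160:250,130:430],None,fx=2.66,fy=2.66,interpolation=cv2.INTER_CUBIC);a=np.clip(a.astype(int)*1.6,0,255).astype(np.uint8);save('crop1',a)
```

```text
track all 4310 [ 556.9 -121.8] [211.8 368.6] 1.4 z [ 6.8 15.2 61.2]
walls 665 [ 544.6 -120.3] [117.1 297.5] 15.2 z [19.8 26.  30.2]
green 1838 [ 542.5 -120.3] [ 93.4 296.3] 14.1 z [ 5.2 10.1 28.8]
cap 513 [538.7 -85.2] [64.6 47.8] 13.4 z [48.2 58.7 64.7]
cradle 770 [ 568.4 -205.2] [108.9 128.2] 7.2 z [27.7 43.1 66.5]
paddle 663 [521.6 308. ] [ 61.2 171.6] 17.4 z [12.6 27.2 33.7]
handle 357 [526.5 350.4] [23.7 90.9] 13.2 z [24.2 30.  34. ]
wood 529 [533.9 315.9] [ 22.8 160.8] 13.2 z [18.2 27.8 33.7]
head 108 [551.7 240.9] [45.5 23.9] 12.4 z [14.2 24.7 33.7]
table 0.0004828079375555072
```

View pics/crop1.png

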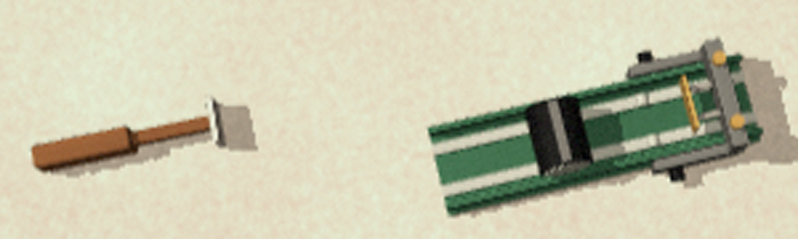

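The crop confirms it: the green track with the grey cradle and brass plate (crop 690,105) is the one meant. The paddle lies nearly parallel to it (13° against 14°). I'll move to hover above the handle.

```bash
python3 -m crank '[[0,0,-84.7,609,-725,104,0],[0,0,-84.7,609,-725,104,0],[0,0,-84.7,609,-725,104,0],[0,0,-84.7,609,-725,104,0],[0,0,-84.7,609,-725,104,0],[0,0,-84.7,609,-725,104,0],[0,0,-84.7,609,-725,104,0],[0,0,-84.7,609,-725,104,0],[0,0,-84.7,609,-725,104,0],[0,0,-84.7,609,-725,104,0],[0,0,-84.7,609,-725,104,0],[0,0,-84.7,609,-725,104,0],[0,0,-84.7,609,-725,104,0],[0,0,-84.7,609,-725,104,0],[0,0,-84.7,609,-725,104,0],[0,0,-84.7,609,-725,104,0],[0,0,-84.7,609,-725,104,0],[0,0,-84.7,609,-725,104,0],[0,0,-84.7,609,-725,104,0],[0,0,-84.7,609,-725,104,0]]'
python3 - <<'E'
from h import *
s=observe();print(s['time_s'],s['eef_pos'],s['orientation'],s['qpos'])
c=imaging.get_calibration('wrist');im,d=imaging.camera('wrist');np.savez('w1.npz',im=im,d=d,E=c['extrinsics'],k=[c['fx'],c['fy'],c['cx'],c['cy']]);save('w1',im);print(c)
E
```

```text
time_s: 2.1
eef_pos: [0.53, 0.3403, 0.2983]
orientation: [-0.001, 0.619, 0.785, -0.0]
ft_force: [-1.0, -0.1, 0.1]
finger_gap: 0.0941
grasp_force: 0.0
2.1 [0.53000844 0.34031873 0.29829047] [-8.41978083e-04  6.19036277e-01  7.85361938e-01 -7.71321127e-05] [0.43318845 0.41999703 1.49514351 0.00152019 1.22735279 0.19691015]
{'fx': 309.70691628693146, 'fy': 309.70691628693146, 'cx': 317.86293184472487, 'cy': 201.66618006602545, 'extrinsics': array([[ 9.72302645e-01,  2.25792980e-01,  6.03746412e-02,
         5.11851780e-01],
       [ 2.33724475e-01, -9.38569392e-01, -2.53890460e-01,
         4.15188560e-01],
       [-6.60893262e-04,  2.60969397e-01, -9.65346848e-01,
         2.79780063e-01],
       [ 0.00000000e+00,  0.00000000e+00,  0.00000000e+00,
         1.00000000e+00]])}
```

View pics/w1.png

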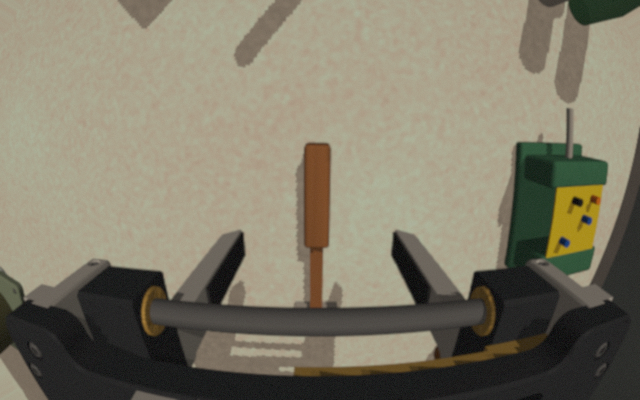

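The wrist view shows the handle's top face from (317,145) to (317,246), centred between the fingers. I'll cast its outline onto z=30 mm to refine the estimate, and measure the brass plate, walls and cap from the depth clouds.

```bash
cat >> h.py <<'E'
def wray(px,E,k,z):
    p=np.asarray(px,float);x=(p[:,0]-k[2])/k[0];y=(p[:,1]-k[3])/k[1];r=np.hypot(x,y)+1e-12
    R=np.stack([np.sin(r)*x/r,np.sin(r)*y/r,np.cos(r)],1)@E[:3,:3].T
    return E[:3,3]+R*((z-E[2,3])/R[:,2])[:,None]
E
python3 - <<'E'
from h import *
z=np.load('w1.npz');im=z['im'];hsv=cv2.cvtColor(im,cv2.COLOR_RGB2HSV)
m=(hsv[...,0]<15)&(hsv[...,1]>110);m[:120]=0;m[250:]=0;m[:,:290]=0;m[:,345:]=0
ys,xs=np.nonzero(m);p=wray(np.c_[xs,ys],z['E'],z['k'],.030)
p=p[:, :2]*1000
r=cv2.minAreaRect(p.astype(np.float32));print('handle',len(p),r)
a=np.radians(13.2);u=np.array([np.sin(a),-np.cos(a)]);n=np.array([np.cos(a),np.sin(a)])
s=p@u;c=p@n;bins=np.arange(s.min()+5,s.max()-5,8)
mid=[(b,(np.percentile(c[abs(s-b)<3],2)+np.percentile(c[abs(s-b)<3],98))/2,np.ptp(c[abs(s-b)<3])) for b in bins];print(np.round(mid,1).tolist())
print(s.min(),s.max())
# track frame
for nm in('top','scene'):
    q=np.load(nm+'.npz');I,W=q['im'],q['W'];h=cv2.cvtColor(I,cv2.COLOR_RGB2HSV);X=W*1000
    a=np.radians(14.1);u=np.array([np.sin(a),-np.cos(a)]);n=np.array([np.cos(a),np.sin(a)])
    O=np.array([542.5,-120.3]);S=(X[...,:2]-O)@u;C=(X[...,:2]-O)@n;Z=X[...,2]
    near=(abs(S)<170)&(abs(C)<60)
    w=near&(Z>22)&(Z<30)&(h[...,0]>40)&(h[...,0]<90)&(h[...,1]>60)
    for sg in(1,-1):
        ww=w&(C*sg>25)
        if ww.sum()>10:
            f=np.polyfit(S[ww],C[ww],1);print(nm,'wall',sg,ww.sum(),'c0 %.1f slope %.2fdeg'%(f[1],np.degrees(np.arctan(f[0]))),S[ww].min(),S[ww].max(),np.median(C[ww]))
    b=near&(h[...,0]>10)&(h[...,0]<32)&(h[...,1]>110)&(S>30)&(Z>8)&(abs(C)<32)
    if b.sum():print(nm,'brass',b.sum(),np.round(np.percentile(S[b],[5,25,50,75,95]),1),np.round(np.percentile(C[b],[2,50,98]),1),np.round(np.percentile(Z[b],[5,95]),1))
    k=near&(abs(S+35)<40)&(Z>40)&(Z<80);print(nm,'cap',k.sum(),np.round(np.percentile(S[k],[1,50,99]),1),np.round(np.percentile(C[k],[1,50,99]),1),'top at S',S[k][Z[k]>np.percentile(Z[k],85)].mean(),Z[k].max())
E
```

```text
handle 2505 ((525.9696655273438, 351.706298828125), (19.74050521850586, 91.2836685180664), 12.918304443359375)
[[-262.9, 592.4, 19.4], [-254.9, 592.4, 19.5], [-246.9, 592.5, 19.6], [-238.9, 592.1, 18.9], [-230.9, 592.2, 19.1], [-222.9, 592.2, 19.2], [-214.9, 592.2, 19.4], [-206.9, 592.3, 19.5], [-198.9, 591.9, 19.7], [-190.9, 591.9, 19.1], [-182.9, 591.9, 19.2]]
-267.9110491219997 -176.68958272913179
top wall 1 232 c0 41.0 slope 0.34deg -148.3648231837032 146.49717287624483 40.88550946118533
top wall -1 258 c0 -30.8 slope 0.37deg -147.59584979057527 149.44361222037446 -30.91762873803023
top brass 91 [ 85.6  86.2  87.4 116.5 123.2] [-28.5  -2.2  30.2] [33.3 69.9]
top cap 543 [-59.3 -36.6 -11.7] [-26.6   3.2  34.9] top at S -35.925596961654044 68.74506006715309
scene wall 1 142 c0 41.6 slope -0.19deg -148.98186367252325 143.86965996934796 41.92352195799542
scene wall -1 102 c0 -29.9 slope -0.18deg -148.41197503339293 146.08912672375237 -29.31900160956589
scene brass 72 [ 83.1  83.6  85.5 113.9 122. ] [-29.2  -1.   30.3] [24.8 67.6]
scene cap 245 [-61.  -39.6 -14.3] [-22.5  17.7  38.7] top at S -37.207882253707226 64.153508150678
```

The fixes agree. The track origin is at about (547.7, -119.0) and its +x runs 14.2° off -y. The cap axis is at S≈-36, the brass plate at S≈84.5, so the humps are at about S≈50 (within 30–75). The handle centre is at (526, 351.7). Next I'll descend and grip.

```bash
python3 -m crank '[[0,0,0.4,0,-1.6,40,0],[0,0,0.4,0,-1.6,75,0],[0,0,0.4,0,-1.6,90,0],[0,0,0.4,0,-1.6,94,0],[0,0,0.4,0,-1.6,94,0],[0,0,0.4,0,-1.6,94,1],[0,0,0.4,0,-1.6,94,1],[0,0,0.4,0,-1.6,94,1],[0,0,0.4,0,-1.6,94,1],[0,0,0.4,0,-1.6,94,1],[0,0,0.4,0,-1.6,94,1],[0,0,0.4,0,-1.6,94,1]]' 35
python3 -c "
from h import *
s=observe();print(s['eef_pos'],s['orientation'],s['qd'])"
```

```text
time_s: 3.35
eef_pos: [0.528, 0.3356, 0.2066]
orientation: [-0.0, 0.624, 0.782, -0.0]
ft_force: [0.3, -0.4, -0.5]
finger_gap: 0.0415
grasp_force: 0.0
[0.52801318 0.33563102 0.20659549] [-3.49212811e-05  6.23508168e-01  7.81816834e-01 -4.58150333e-05] [-2.52887603e-03  2.24963448e-03  1.49589877e-03 -7.55380529e-04
  1.09128641e-03  8.97041515e-05]
```

```bash
python3 -m crank '[[0,0,0,0,0,1.5,1],[0,0,0,0,0,1.5,1],[0,0,0,0,0,1.5,1],[0,0,0,0,0,1.5,1],[0,0,0,0,0,1.5,1],[0,0,0,0,0,1.5,1],[0,0,0,0,0,1.5,1],[0,0,0,0,0,1.5,1]]' 35
python3 -c "
from h import *
s=observe();print(s['eef_pos'],s['orientation'])"
```

```text
time_s: 4.15
eef_pos: [0.528, 0.3356, 0.2051]
orientation: [-0.0, 0.624, 0.782, -0.0]
ft_force: [0.8, -0.2, -1.5]
finger_gap: 0.0214
grasp_force: 35.0
[0.52802418 0.33557875 0.20509864] [-4.98941291e-05  6.23525199e-01  7.81803249e-01 -5.61661569e-05]
```

```bash
python3 -m crank '[[0,0,0,0,0,-10,1],[0,0,0,0,0,-30,1],[0,0,0,0,0,-55,1],[0,0,-0.6,-20,-7,-60,1],[0,0,-1.35,-50,-17,-60,1],[0,0,-1.35,-85,-29,-60,1],[0,0,-1.35,-120,-41,-60,1],[0,0,-1.35,-155,-53,-60,1],[0,0,-1.35,-190,-65,-60,1],[0,0,-1.35,-220,-75,-60,1],[0,0,-1.35,-240,-82,-60,1],[0,0,-1.35,-253.6,-86.5,-60,1],[0,0,-1.35,-253.6,-86.5,-60,1],[0,0,-1.35,-253.6,-86.5,-60,1]]'
python3 - <<'E'
from h import *
s=observe();print(s['eef_pos'],s['orientation'],s['finger_gap'],s['ft_force'])
im,d,W=cloud('top');np.savez('top2.npz',im=im,d=d,W=W)
X=W*1000;a=np.radians(14.2);u=np.array([np.sin(a),-np.cos(a)]);n=np.array([np.cos(a),np.sin(a)])
O=np.array([547.7,-119]);S=(X[...,:2]-O)@u;C=(X[...,:2]-O)@n;Z=X[...,2]
k=(abs(S+85)<12)&(abs(C)<35)&(Z>60)
print('head',k.sum(),np.percentile(S[k],[5,50,95]),np.percentile(C[k],[5,50,95]),np.percentile(Z[k],[5,50,95]))
k=(S>-70)&(S<0)&(abs(C)<45)&(Z>45);print('cap',np.percentile(S[k],[2,50,98]),np.percentile(C[k],[2,50,98]))
c=im[150:270,230:430];save('c2',np.clip(cv2.resize(c,None,fx=4,fy=4,interpolation=cv2.INTER_CUBIC).astype(int)*1.5,0,255).astype(np.uint8))
E
```

```text
time_s: 5.55
eef_pos: [0.5004, 0.0694, 0.2656]
orientation: [0.0, 0.614, 0.789, 0.0]
ft_force: [0.7, 0.5, -1.0]
finger_gap: 0.0218
grasp_force: 35.0
[0.50036091 0.06941875 0.26557736] [1.30744876e-04 6.14447602e-01 7.88957473e-01 4.82437307e-04] 0.021794653072559414 [ 0.65867003  0.54790455 -0.97584966]
head 73 [-95.89482752 -89.83683615 -85.89779508] [-21.00712001  -2.55317126  18.20113552] [70.0834143  89.70652486 93.95842962]
cap [-57.81946115 -36.42885528 -12.74358408] [-31.19807694  -1.38621595  29.10945739]
```

View pics/c2.png

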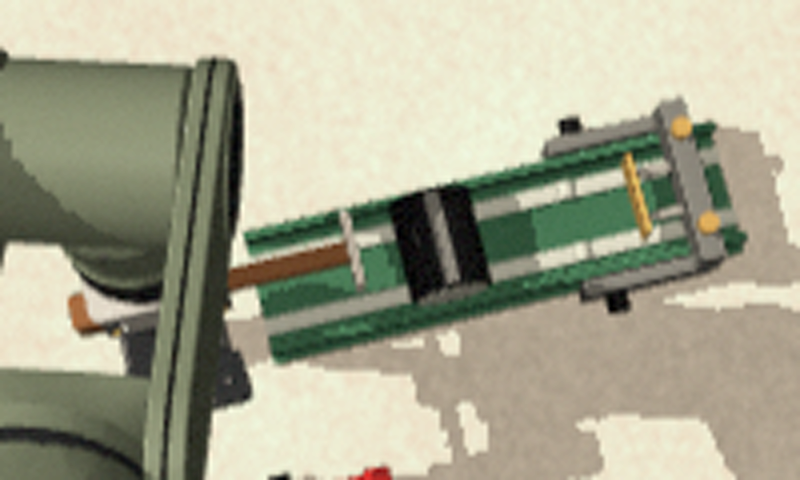

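The head (crop 352,245) is centred on the track, about 25 mm behind the cap (crop 440,240). The cap and the cradle are unobstructed ahead of it. I'll lower the paddle and start pushing slowly.

```bash
python3 -m crank '[[0,0,0,0,0,12,1],[0,0,0,0,0,24,1],[0,0,0,0,0,33,1],[0,0,0,-4,0,33,1],[0,0,0,-10,0,33,1],[0,0,0,-15,0,33,1],[0,0,0,-18,0,33,1],[0,0,0,-20,0,33,1],[0,0,0,-22,0,33,1],[0,0,0,-24,0,33,1],[0,0,0,-26,0,33,1],[0,0,0,-28,0,33,1],[0,0,0,-31,0,33,1],[0,0,0,-34,0,33,1],[0,0,0,-37,0,33,1],[0,0,0,-40,0,33,1],[0,0,0,-43,0,33,1],[0,0,0,-46,0,33,1],[0,0,0,-49,0,33,1],[0,0,0,-52,0,33,1]]'
cat > look.py <<'E'
from h import *
import sys
s=observe();print(np.round(s['eef_pos'],4),np.round(s['ft_force'],2),s['time_s'])
im,d,W=cloud('top')
X=W*1000;a=np.radians(14.2);u=np.array([np.sin(a),-np.cos(a)]);n=np.array([np.cos(a),np.sin(a)])
O=np.array([547.7,-119]);S=(X[...,:2]-O)@u;C=(X[...,:2]-O)@n;Z=X[...,2]
F=(s['eef_pos'][:2]*1000-O)@u+109;print('face S by arm',F,'C',(s['eef_pos'][:2]*1000-O)@n)
k=(S>-70)&(S<95)&(abs(C)<26)&(Z>45)&(im.max(-1)<75)
print('cap',k.sum(),np.percentile(S[k],[2,50,98]),np.percentile(C[k],[2,98]))
h=cv2.cvtColor(im,cv2.COLOR_RGB2HSV);b=(S>70)&(S<105)&(abs(C)<32)&(h[...,0]>10)&(h[...,0]<32)&(h[...,1]>110)&(Z>8)
print('brass',b.sum(),np.percentile(S[b],[10,50,90]))
if len(sys.argv)>1: save(sys.argv[1],np.clip(cv2.resize(im[150:270,230:430],None,fx=4,fy=4,interpolation=cv2.INTER_CUBIC).astype(int)*1.5,0,255).astype(np.uint8))
E
python3 look.py
```

```text
time_s: 7.6
eef_pos: [0.5129, 0.0184, 0.2321]
orientation: [-0.0, 0.614, 0.789, -0.0]
ft_force: [0.1, 0.2, -1.4]
finger_gap: 0.0219
grasp_force: 35.0
[0.5129 0.0184 0.2321] [ 0.06  0.22 -1.44] 7.6
face S by arm -32.759115914279704 C 0.01575493837030757
cap 488 [-65.1445334  -13.19968603  14.63987072] [-24.86796908  24.17613253]
brass 63 [85.80952904 86.37613161 88.95735269]
```

```bash
sed -i 's/(S>-70)&(S<95)/(S>F-1)\&(S<F+85)/' look.py; python3 -m crank '[[0,0,0,-1,0,0,1],[0,0,0,-3,0,0,1],[0,0,0,-5,0,0,1],[0,0,0,-8,0,0,1],[0,0,0,-11,0,0,1],[0,0,0,-14,0,0,1],[0,0,0,-17,0,0,1],[0,0,0,-20,0,0,1],[0,0,0,-23,0,0,1],[0,0,0,-26,0,0,1],[0,0,0,-29,0,0,1],[0,0,0,-31,0,0,1],[0,0,0,-33,0,0,1],[0,0,0,-34,0,0,1],[0,0,0,-35,0,0,1],[0,0,0,-35,0,0,1],[0,0,0,-35,0,0,1]]'; python3 look.py
```

```text
time_s: 9.35
eef_pos: [0.5214, -0.0152, 0.2321]
orientation: [-0.0, 0.614, 0.789, 0.0]
ft_force: [-0.1, 0.1, -0.7]
finger_gap: 0.022
grasp_force: 35.0
[ 0.5214 -0.0152  0.2321] [-0.12  0.09 -0.74] 9.35
face S by arm 1.9243559339711425 C 0.005499995951924813
cap 409 [ 3.82517787 24.9639125  48.50675137] [-24.728549  25.258815]
brass 63 [85.67336069 86.46589465 88.89278542]
```

```bash
python3 -m crank '[[0,0,0,-1,0,0,1],[0,0,0,-2,0,0,1],[0,0,0,-3,0,0,1],[0,0,0,-4,0,0,1],[0,0,0,-5,0,0,1],[0,0,0,-6,0,0,1],[0,0,0,-7,0,0,1],[0,0,0,-8,0,0,1],[0,0,0,-9,0,0,1],[0,0,0,-10,0,0,1],[0,0,0,-10,0,0,1]]'; python3 look.py
```

```text
time_s: 10.5
eef_pos: [0.5239, -0.0249, 0.2321]
orientation: [-0.0, 0.614, 0.789, 0.0]
ft_force: [0.9, 0.4, -1.3]
finger_gap: 0.0217
grasp_force: 35.0
[ 0.5239 -0.0249  0.2321] [ 0.94  0.38 -1.25] 10.5
face S by arm 11.98667951412331 C 0.01977511773074598
cap 410 [13.91387614 34.51849907 58.40700756] [-24.69060422  25.32194723]
brass 66 [85.53708421 86.35512239 88.83764492]
```

```bash
python3 -m crank '[[0,0,0,-1,0,0,1],[0,0,0,-2,0,0,1],[0,0,0,-3,0,0,1],[0,0,0,-3,0,0,1],[0,0,0,-3,0,0,1]]'; python3 -m crank '[[0,0,0,-1,0,0,1],[0,0,0,-2,0,0,1],[0,0,0,-2,0,0,1],[0,0,0,-2,0,0,1]]'; python3 look.py
```

```text
time_s: 11.05
eef_pos: [0.5246, -0.0279, 0.2321]
orientation: [-0.0, 0.614, 0.789, -0.0]
ft_force: [-0.6, 2.6, 0.1]
finger_gap: 0.0219
grasp_force: 35.0
time_s: 11.45
eef_pos: [0.5253, -0.0301, 0.2322]
orientation: [0.0, 0.614, 0.789, -0.0]
ft_force: [0.1, 2.0, -1.1]
finger_gap: 0.022
grasp_force: 35.0
[ 0.5253 -0.0301  0.2322] [ 0.06  1.96 -1.07] 11.45
face S by arm 17.287820467764362 C 0.06102979190621803
cap 424 [18.84492723 39.90251556 64.60463448] [-25.03458865  24.93502953]
brass 65 [85.57863885 86.3737468  89.36853337]
```

The hump is felt: about 2 N at face S≈15–17. From here I'll creep at 5 mm/s.

```bash
python3 -m crank '[[0,0,0,-0.5,0,0,1],[0,0,0,-1,0,0,1],[0,0,0,-1.5,0,0,1],[0,0,0,-2,0,0,1],[0,0,0,-2,0,0,1]]'; python3 -m crank '[[0,0,0,-0.5,0,0,1],[0,0,0,-1,0,0,1],[0,0,0,-1.5,0,0,1],[0,0,0,-2,0,0,1],[0,0,0,-2,0,0,1]]';  python3 look.py
```

```text
time_s: 12.0
eef_pos: [0.5257, -0.0318, 0.2322]
orientation: [0.0, 0.614, 0.789, -0.0]
ft_force: [0.3, 1.3, -1.2]
finger_gap: 0.0218
grasp_force: 35.0
time_s: 12.5
eef_pos: [0.5262, -0.0338, 0.2322]
orientation: [0.0, 0.614, 0.789, -0.0]
ft_force: [0.6, 0.8, -1.8]
finger_gap: 0.0217
grasp_force: 35.0
[ 0.5262 -0.0338  0.2322] [ 0.57  0.76 -1.82] 12.5
face S by arm 21.13093761711623 C 0.064292258597451
cap 424 [22.84108009 43.37779704 68.78600527] [-24.93175482  25.14295909]
brass 63 [85.64633895 86.44637839 89.03604615]
```

```bash
for i in 1; do python3 -m crank '[[0,0,0,-0.4,0,0,1],[0,0,0,-0.8,0,0,1],[0,0,0,-1.2,0,0,1],[0,0,0,-1.2,0,0,1],[0,0,0,-1.2,0,0,1]]'; done;  python3 look.py
```

```text
time_s: 13.05
eef_pos: [0.5265, -0.0349, 0.2322]
orientation: [0.0, 0.614, 0.789, -0.0]
ft_force: [0.5, 1.4, -0.9]
finger_gap: 0.0216
grasp_force: 35.0
[ 0.5265 -0.0349  0.2322] [ 0.5   1.44 -0.86] 13.05
face S by arm 22.25396048645861 C 0.05597918451176347
cap 422 [23.79183691 44.60021984 70.03564574] [-24.89690171  24.67448923]
brass 63 [85.54703564 86.4226087  88.90221099]
```

```bash
python3 -m crank '[[0,0,0,-0.4,0,0,1],[0,0,0,-0.8,0,0,1],[0,0,0,-1.2,0,0,1],[0,0,0,-1.2,0,0,1],[0,0,0,-1.2,0,0,1]]';  python3 look.py
```

```text
time_s: 13.6
eef_pos: [0.5268, -0.0361, 0.2322]
orientation: [0.0, 0.614, 0.789, -0.0]
ft_force: [0.0, 0.4, -0.9]
finger_gap: 0.0218
grasp_force: 35.0
[ 0.5268 -0.0361  0.2322] [ 0.    0.42 -0.92] 13.6
face S by arm 23.46869566458207 C 0.0689224423076517
cap 425 [25.01706753 45.88621893 71.38419206] [-24.91175837  25.07091142]
brass 62 [85.60942983 86.32556574 88.9783089 ]
```

```bash
python3 -m crank '[[0,0,0,-0.4,0,0,1],[0,0,0,-0.8,0,0,1],[0,0,0,-1.2,0,0,1],[0,0,0,-1.2,0,0,1],[0,0,0,-1.2,0,0,1]]';  python3 look.py
```

```text
time_s: 14.15
eef_pos: [0.527, -0.0372, 0.2321]
orientation: [0.0, 0.614, 0.789, -0.0]
ft_force: [0.2, -0.5, -1.1]
finger_gap: 0.0218
grasp_force: 35.0
[ 0.527  -0.0372  0.2321] [ 0.21 -0.48 -1.11] 14.15
face S by arm 24.610383919884498 C 0.04171970698716676
cap 424 [26.01418047 46.73535333 71.8827399 ] [-24.95499582  24.84949789]
brass 63 [85.76502601 86.44054348 89.07198468]
```

```bash
python3 -m crank '[[0,0,0,-0.4,0,0,1],[0,0,0,-0.8,0,0,1],[0,0,0,-1.0,0,0,1],[0,0,0,-1.0,0,0,1],[0,0,0,-1.0,0,0,1]]';  python3 look.py
```

```text
time_s: 14.7
eef_pos: [0.5273, -0.0382, 0.2322]
orientation: [0.0, 0.614, 0.789, -0.0]
ft_force: [0.6, 0.8, -1.7]
finger_gap: 0.0212
grasp_force: 35.0
[ 0.5273 -0.0382  0.2322] [ 0.62  0.75 -1.69] 14.7
face S by arm 25.615544364449804 C 0.0451060289288117
cap 426 [26.67840177 47.2520814  72.90972307] [-24.78104234  25.19707619]
brass 62 [85.60736342 86.47917082 88.85115745]
```

```bash
python3 -m crank '[[0,0,0,-0.4,0,0,1],[0,0,0,-0.8,0,0,1],[0,0,0,-1.0,0,0,1],[0,0,0,-1.0,0,0,1],[0,0,0,-1.0,0,0,1],[0,0,0,-1.0,0,0,1]]';  python3 look.py
```

```text
time_s: 15.35
eef_pos: [0.5275, -0.0391, 0.2321]
orientation: [0.0, 0.614, 0.789, -0.0]
ft_force: [-0.1, -0.2, -0.8]
finger_gap: 0.0215
grasp_force: 35.0
[ 0.5275 -0.0391  0.2321] [-0.13 -0.24 -0.81] 15.35
face S by arm 26.594045611337336 C 0.034507536493311404
cap 422 [28.06946614 48.56599126 73.34884516] [-24.63805348  24.86145094]
brass 63 [85.39223556 86.39457917 89.05019572]
```

```bash
python3 -m crank '[[0,0,0,-0.4,0,0,1],[0,0,0,-0.8,0,0,1],[0,0,0,-1.0,0,0,1],[0,0,0,-1.0,0,0,1],[0,0,0,-1.0,0,0,1],[0,0,0,-1.0,0,0,1]]';  python3 look.py c3
```

```text
time_s: 16.0
eef_pos: [0.5278, -0.0401, 0.2322]
orientation: [-0.0, 0.614, 0.789, 0.0]
ft_force: [0.7, -0.3, -1.6]
finger_gap: 0.0217
grasp_force: 35.0
[ 0.5278 -0.0401  0.2322] [ 0.74 -0.31 -1.58] 16.0
face S by arm 27.571667273647506 C 0.03671224729409965
cap 417 [43.5805132  64.21967483 89.53781496] [-24.62006854  24.34690758]
brass 74 [87.90859573 91.89800881 94.57712854]
```

The cap has jumped about 16 mm ahead of the face, and the brass plate has moved back about 5.5 mm, so it has dropped into the nest. I'll back away, lift, and carry the paddle to its original spot.

```bash
python3 -m crank '[[0,0,0,5,0,0,1],[0,0,0,20,0,0,1],[0,0,0,40,0,-10,1],[0,0,0,60,5,-25,1],[0,0,0,90,18,-35,1],[0,0,0,125,30,-35,1],[0,0,0,160,40,-35,1],[0,0,0,195,50,-35,1],[0,0,0.5,230,60,-35,1],[0,0,1,265,69,-35,1],[0,0,1.35,300,78,-35,1],[0,0,1.35,330,85,-35,1],[0,0,1.35,350,90,-30,1],[0,0,1.35,360,92,-20,1],[0,0,1.35,364,92,-5,1],[0,0,1.35,364,92,8,1],[0,0,1.35,364,92,18,1],[0,0,1.35,364,92,23,1],[0,0,1.35,364,92,25,1],[0,0,1.35,364,92,25,1]]'; python3 -c "
from h import *
s=observe();print(s['eef_pos'],s['ft_force'],s['orientation'])"; python3 look.py c4
```

```text
time_s: 18.05
eef_pos: [0.5279, 0.3348, 0.207]
orientation: [-0.0, 0.624, 0.782, -0.0]
ft_force: [0.4, 0.5, -1.3]
finger_gap: 0.0216
grasp_force: 35.0
[0.52792703 0.33481859 0.20696955] [ 0.39309431  0.48268501 -1.25909402] [-2.82467967e-05  6.23897562e-01  7.81506120e-01 -1.27784303e-04]
[0.5279 0.3348 0.207 ] [ 0.39  0.48 -1.26] 18.05
face S by arm -335.8027765495179 C 92.1562356848222Traceback (most recent call last):
  File "look.py", line 9, in <module>
    print('cap',k.sum(),np.percentile(S[k],[2,50,98]),np.percentile(C[k],[2,98]))
                        ~~~~~~~~~~~~~^^^^^^^^^^^^^^^^
    return _quantile_unchecked(
        a, q, axis, out, overwrite_input, method, keepdims, weights)
    return _ureduce(a,
                    func=_quantile_ureduce_func,
    ...<5 lines>...
                    overwrite_input=overwrite_input,
                    method=method)
    r = func(a, **kwargs)
    result = _quantile(arr,
                       quantiles=q,
    ...<2 lines>...
                       out=out,
                       weights=wgt)
    slices_having_nans = np.isnan(arr[-1, ...])
                                  ~~~^^^^^^^^^
IndexError: index -1 is out of bounds for axis 0 with size 0
```

Still about 2 mm above the bench; I'll lower gently until touch, release, and rise.

```bash
sed -i 's/(S>F-1)&(S<F+85)/(S>20)\&(S<112)/' look.py; python3 -m crank '[[0,0,0,0,0,0.6,1],[0,0,0,0,0,1.2,1],[0,0,0,0,0,1.7,1],[0,0,0,0,0,1.7,1],[0,0,0,0,0,1.7,1]]'; python3 -m crank '[[0,0,0,0,0,0,0],[0,0,0,0,0,0,0],[0,0,0,0,0,0,0],[0,0,0,0,0,0,0],[0,0,0,0,0,0,0],[0,0,0,0,0,0,0],[0,0,0,0,0,0,0],[0,0,0,0,0,0,0],[0,0,0,0,0,0,0],[0,0,0,0,0,0,0],[0,0,0,0,0,-5,0],[0,0,0,0,0,-20,0],[0,0,0,0,0,-50,0],[0,0,0,0,0,-100,0],[0,0,0,0,0,-140,0],[0,0,0,0,0,-150,0],[0,0,0,0,0,-150,0]]'; python3 look.py c5
python3 - <<'E'
from h import *
c=imaging.get_calibration('wrist');im,d=imaging.camera('wrist')
im2,d2,W=cloud('scene')
a=cv2.resize(im[100:330,200:440],(420,400));b=cv2.resize(im2[180:270,230:500],(780,260))
save('w2',a[:300]);save('s2',np.clip(b.astype(int)*1.4,0,255).astype(np.uint8))
E
```

```text
time_s: 18.6
eef_pos: [0.5276, 0.3354, 0.2055]
orientation: [0.0, 0.623, 0.782, 0.0]
ft_force: [-0.1, -0.3, -1.2]
finger_gap: 0.0216
grasp_force: 35.0
time_s: 20.3
eef_pos: [0.5283, 0.3358, 0.3594]
orientation: [0.002, 0.623, 0.782, 0.003]
ft_force: [-1.0, 0.4, -0.1]
finger_gap: 0.0944
grasp_force: 0.0
[0.5283 0.3358 0.3594] [-1.04  0.39 -0.12] 20.3
face S by arm -336.6136050937859 C 92.77473031249936
cap 410 [43.6387928  64.20256352 88.69637424] [-24.75118468  24.39146608]
brass 68 [89.4960291  92.20187064 94.8144887 ]
```

View pics/s2.png

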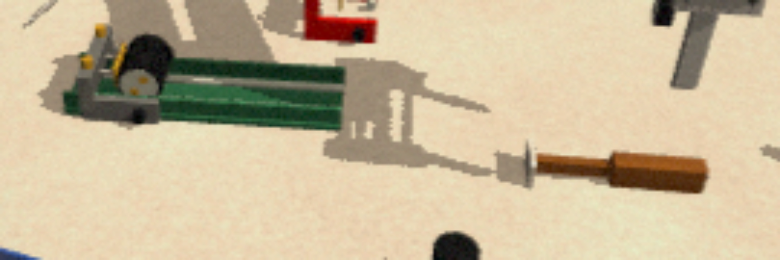

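View pics/c5.png

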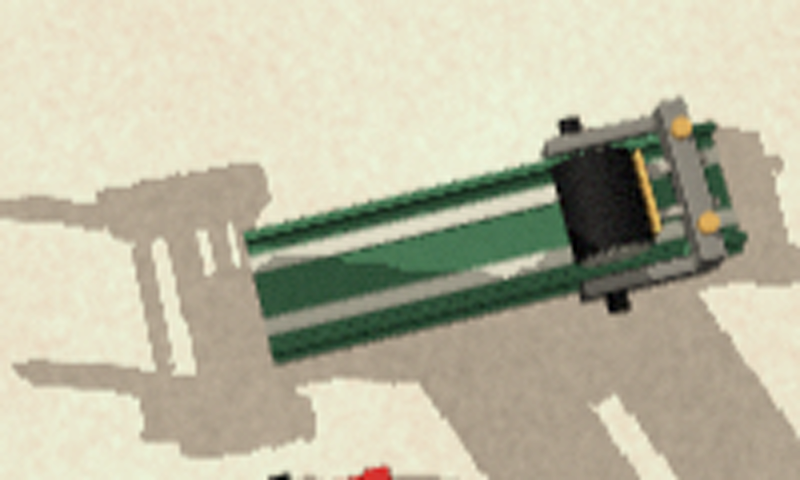

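The cap sits in the nest (crop 605,205) against the brass plate (648,195), which is about 6 mm back. The paddle lies flat on the bench (scene crop 530–705,170), and the arm is clear of everything.

```bash
python3 -c "
from plant import ticket
print(ticket.hand_in())"
```

```text
the job is handed in; nothing more can be done
None
```

I handed the job in at about 20 s: the final pictures show the capacitor in the nest with the brass contact about 6 mm back, the paddle flat on the bench and the arm clear, but no verdict came back.

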